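Seat the sample rack on its locating pin

ROBOT

A 6-joint arm with a two-finger parallel gripper is mounted at the origin on the work surface. World frame = base frame: x ahead of the robot, y to its left, z up, the work surface at z = 0. Lengths are in m, angles in rad, forces in N, time in s.
With the tool pointing down it reaches from about 0.25 to 0.775 m from the base axis. Payload 4 kg.
Tool frame: the origin (TCP) lies between the finger pads; the fingertips stand 14 mm ahead of it and the grasp point (between the pads) lies 5 mm behind it (tip_reach is the distance from the TCP to the fingertips, in m); z points along the fingers, y is the line along which they close (so a half turn about z gives the same grasp; the last joint's range is limited). The gripper opens to 94 mm and grips with 3 to 60 N. Pads are 16 mm wide; open, the fingers measure 119 mm over their backs; the gripper's body (75 mm by 177 mm) begins 78 mm behind the grasp point.
Start: joints at [-1.277, 0.087, 1.371, -0, 1.684, -0.103], TCP at [0.213, -0.507, 0.22] pointing down, gripper open.
Joint ranges: [-3.1, 3.1], [-0.76, 2.03], [0.27, 2.55], [-1.08, 4.22], [0.17, 2.65], [-2.57, 2.57]. Speed limits (rad/s): [2.79, 2.79, 3.14, 3.14, 3.14, 3.14].

INTERFACE

Orientations are given as [roll, pitch, yaw] about the fixed x, y, z axes, in that order (R = Rz(yaw) Ry(pitch) Rx(roll)).
In Python, from bench import * gives the robot as it stands. The module is installed in compiled form; this text tells all that it offers.
- The arm moves only by the tool servo_tool, never from a script. Its argument "targets" is a list of rows, each a list of 4 numbers: the shift along the tool's x, y, z in cm, then the turn about the tool's z in degrees. A call has 1 to 8 rows; each row is the pose to reach, as a shift and turn from the pose commanded when the call began, along the tool's axes at that moment; what a row does not reach only later rows make up. A row lasts 1/8 s, in which the tool goes at most 62.5 mm and 10.7 degrees, less where a joint would pass 70% of its speed; a pose out of reach is approached as far as the arm can. A call with a gripper value outside its range is refused whole. "claw" is the closure in counts, from 0 (fully open) to 255 (shut), set as the call begins (left out, the last holds). The fingers move at their own pace and stop on an object; the grip force is fixed at half the most. Time passes only in rows, so rows that repeat a pose let the fingers close. It gives the time, the measured TCP pose, the force, the opening and the grip force at its end, in the units of the state.
- get_obs(): the state, without advancing time (a new reading comes with each control period).
- snapshot(name): name is "side" or "top" or "wrist"; returns the picture (420x560x3 uint8, blue, green, red); there is no depth.
- camera_model(name): a dict with "camera_matrix" (3x3 intrinsics, pixels), "k1" (the pictures are not rectified: a ray, as slopes to the right and down, at radius r is drawn at 1 + k1 r^2 times it, then the intrinsics apply), "camera_from_world" (4x4, takes a point from world to camera coordinates). Camera axes: x right, y up, looking along -z (the intrinsics and any distortion apply to the point x, -y, -z); pixel columns grow to the right and rows downward; lengths in m; the calibration is good to about 2 mm. A picture is of the moment at which its call begins: read the wrist's pose just before it. camera_model takes no time and is no camera call; for the wrist camera it gives the pose at the moment of the call.
- close_job(): hands the job in; it is judged then, once.
The state is a dict: "time": time; "joint_positions": joint angles; "qvel": joint speeds; "joint_torque": joint torques, N m; "tool_pos": TCP position; "ee_rot": TCP orientation; "wrist_force": force on the tool from outside, world axes, zero at the start; "wrist_torque": the same for the moment, N m; "width": finger opening in m; "finger_force": force on a finger pad.
Only numpy, scipy, OpenCV 4.12 (cv2) and the standard library are available. Lean on these libraries where they do the work, as an engineer would, in place of code of your own. Each camera call takes 0.05 s, during which the arm holds its last target. There are 200 camera calls.

TASK

On the analyser's loading deck one of the two blue sample racks is not seated: its tongue is riding up on top of its steel locating pin, while the other rack already sits flat over its own pin. Nudge the unseated rack along the deck, without picking it up off the deck, until its hole drops over the pin and it lies flat, then let go. Leave the other rack where it is.

Things in the scene. Friction and masses are not known exactly. Their poses are not given: they have to be found in the camera images.
- rack_grip (a point): Unseated rack, loose, 0.4 kg, blue aluminium: base plate 170 (x) x 60 (y) x 8 mm, on it a block 70 x 36 x 44 mm high (top 52 mm above the underside) with 3 black tube wells. Point: the block's centre, 30 mm above the underside; the plate runs 45 mm behind it, 125 mm ahead. x: along the rack to its bare tongue, y across, z up. At the start nose-up 5 degrees, back edge on the deck, tongue on the pin.
- rack_hole (a point): Centre of the unseated rack's round 30 mm hole through the tongue, on the plate's underside: 75 mm ahead (x) of the block's centre, 30 mm below it, same axes. The tongue runs on 50 mm beyond it. At the start the pin is under the tongue 26 to 42 mm ahead of this point and up to 13 mm to a side.
- pin: The unseated rack's locating pin: fixed, steel, 12 mm in diameter, 14 mm high, tapered tip, in the middle of a dark steel disc 52 mm across flush with the deck. Origin at its foot on the deck (z = 0). When the rack is seated the pin stands up through the hole, 6 mm proud of the plate. A second such pin holds the other rack.
- parked_grip (a point): The other rack, already seated: loose, same shape and size, lying flat with its own pin showing in its hole, 0.15 to 0.5 m to one side. Point: its block's centre, 30 mm above the deck; same axes. Not to be disturbed.
There are look-alikes about, which are no part of the job. Leave any red look-alike of the part that bears rack_grip alone.

How it is judged:
By the outcome, as a careful person would: the job done as asked, in the order asked, and still so for the second after the job is handed in, with the robot touching nothing.
It also fails if it takes over 32 s, if anything falls off the work surface, if the arm or the gripper's body presses on something with over 40 N, if the wrist force passes 120 N, or if a joint passes its speed limit or range.

## Working session

There is one attempt and no reset: what is moved stays moved. The work goes in short steps, Python scripts to look and compute and a tool call to move; the robot and the scene stay as the last step left them, time stands still between calls to the robot, and variables do not carry over. Pictures are saved under pics/ and viewed, at most 10 in all, crops included, and the job is handed in when it is done.

Besides the shell and the picture viewer there is one more tool, called after "Call:" as name(argument=value, ...) on one line, values as JSON. servo_tool: Moves the arm, as the interface text tells. Its arguments: {"type":"object","properties":{"targets":{"type":"array"},"claw":{"type":"number"}},"required":["targets"]}

```bash
mkdir -p pics; cat > h.py <<'E'
from bench import *
import numpy as np, cv2
def ray(m,u,v):
    K=m["camera_matrix"];k1=m["k1"]
    d=np.linalg.inv(K)@[u,v,1.]; xd=d[:2]; x=xd.copy()
    for _ in range(30): x=xd/(1+k1*(x@x))
    M=np.array(m["camera_from_world"]); R=M[:3,:3]; c=-R.T@M[:3,3]
    return c,R.T@np.array([x[0],-x[1],-1.])
def onz(m,u,v,z):
    c,d=ray(m,u,v); return c+d*(z-c[2])/d[2]
def proj(m,p):
    M=np.array(m["camera_from_world"]); q=M[:3,:3]@p+M[:3,3]
    x=np.array([q[0],-q[1]])/-q[2]; x=x*(1+m["k1"]*(x@x)); K=np.array(m["camera_matrix"])
    return K[:2,:2]@x+K[:2,2]
E
python3 - <<'E'
from h import *
o=get_obs(); print({k:np.round(v,3) for k,v in o.items()})
for n in ("top","side"):
    cv2.imwrite(f"pics/{n}0.png",snapshot(n))
E
```

```text
{'time': np.float64(0.0), 'joint_positions': array([-1.277,  0.088,  1.372, -0.   ,  1.684, -0.103]), 'qvel': array([-0.001, -0.   ,  0.   , -0.   ,  0.002, -0.001]), 'joint_torque': array([ 2.0000e-03, -3.4018e+01, -3.0242e+01,  7.2000e-02,  3.3000e-02,
       -0.0000e+00]), 'tool_pos': array([ 0.212, -0.507,  0.218]), 'ee_rot': array([-3.139, -0.   ,  0.397]), 'wrist_force': array([ 0.581, -0.211,  0.103]), 'wrist_torque': array([-0.004,  0.022, -0.008]), 'finger_force': np.float64(0.0), 'width': np.float64(0.094)}
```

View pics/top0.png

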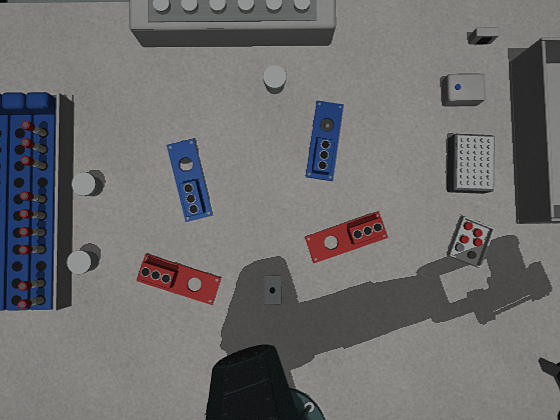

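View pics/side0.png

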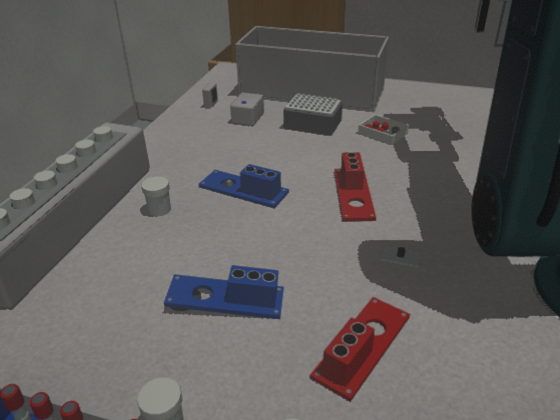

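```bash
cat > m.py <<'E'
from h import *
t=cv2.imread("pics/top0.png"); m=camera_model("top"); s=cv2.imread("pics/side0.png")
hsv=cv2.cvtColor(t,cv2.COLOR_BGR2HSV)
mask=cv2.inRange(hsv,(105,110,60),(130,255,255))
cs,_=cv2.findContours(mask,cv2.RETR_EXTERNAL,cv2.CHAIN_APPROX_NONE)
for c in cs:
    if cv2.contourArea(c)>800:
        r=cv2.minAreaRect(c); b=cv2.boxPoints(r)
        print(r, [np.round(onz(m,*p,0.010)*1000).tolist() for p in b])
print("cam",ray(m,280,210)[0], ray(camera_model("side"),280,210)[0])
a=cv2.resize(t[90:230,150:230],None,fx=4,fy=4,interpolation=cv2.INTER_CUBIC)
b=cv2.resize(s[250:330,150:300],None,fx=3,fy=3,interpolation=cv2.INTER_CUBIC)
c=cv2.resize(s[155:215,190:300],None,fx=4,fy=4,interpolation=cv2.INTER_CUBIC)
out=np.zeros((600,800,3),np.uint8); out[:560,:320]=a; out[:240,330:780]=b; out[260:500,330:770]=c
cv2.imwrite("pics/c1.png",out)
E
python3 m.py
```

```text
((189.29409790039062, 179.6764678955078), (79.55168914794922, 28.376670837402344), 75.96376037597656) [[622.0, 234.0, 10.0], [636.0, 175.0, 10.0], [468.0, 134.0, 10.0], [454.0, 193.0, 10.0]]
((18.4128475189209, 212.00897216796875), (21.473186492919922, 194.47579956054688), 1.2453643083572388) [[275.0, 571.0, 10.0], [692.0, 571.0, 10.0], [690.0, 525.0, 10.0], [274.0, 526.0, 10.0]]
((3.499999523162842, 211.99998474121094), (6.999999046325684, 193.99996948242188), 0.0) [[276.0, 583.0, 10.0], [691.0, 592.0, 10.0], [691.0, 577.0, 10.0], [275.0, 568.0, 10.0]]
((41.96282196044922, 211.4993896484375), (21.410295486450195, 195.33692932128906), 0.9469515681266785) [[275.0, 521.0, 10.0], [693.0, 522.0, 10.0], [692.0, 475.0, 10.0], [273.0, 476.0, 10.0]]
((324.10003662109375, 140.3000030517578), (27.15289878845215, 77.49889373779297), 8.130102157592773) [[547.0, -66.0, 10.0], [715.0, -93.0, 10.0], [706.0, -152.0, 10.0], [538.0, -124.0, 10.0]]
cam [ 0.41147242 -0.00474178  1.09026744] [0.27794471 0.70683863 0.58554263]
```

View pics/c1.png

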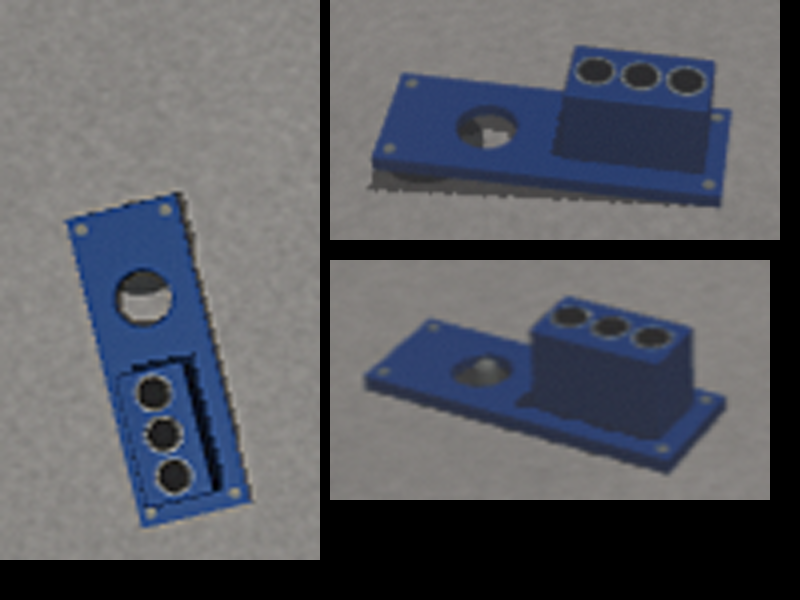

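```bash
python3 - <<'E'
from h import *
from scipy.spatial.transform import Rotation as Ro
o=get_obs(); m=camera_model("wrist"); M=m["camera_from_world"]; c=-M[:3,:3].T@M[:3,3]
R=Ro.from_euler("xyz",o["ee_rot"]).as_matrix()
print("cam in tool",R.T@(c-o["tool_pos"]),"look",R.T@(-M[2,:3]),"f",m["camera_matrix"][0,0])
T=camera_model("top");S=camera_model("side")
# plate corners (crop px -> top px)
cr=lambda x,y:(150+x/4,90+y/4)
f=[onz(T,*cr(66,219),.0228),onz(T,*cr(182,193),.0228)]; b=[onz(T,*cr(143,526),.008),onz(T,*cr(252,500),.008)]
f=np.mean(f,0);b=np.mean(b,0);d=f-b;print("front",f,"back",b,np.hypot(*d[:2]),np.degrees(np.arctan2(d[1],d[0])))
print("hole",onz(T,*cr(143,297),.018),"disc edge in hole",onz(T,*cr(143,291),0))
for p in [(400,178),(420,181),(440,180),(460,178)]:
    print("disc edge side",onz(S,150+(p[0]-330)/3,250+p[1]/3,0))
E
```

```text
cam in tool [ 0.0763987   0.00097675 -0.1650128 ] look [-2.59418008e-01  6.10590012e-04  9.65764943e-01] f 331.72795063064547
front [0.62520185 0.19894591 0.0228    ] back [0.46096837 0.16266465 0.008     ] 0.16819324956349235 12.45729014481172
hole [0.57672419 0.18980549 0.018     ] disc edge in hole [0.58279343 0.19306405 0.        ]
disc edge side [0.61147711 0.21812836 0.        ]
disc edge side [0.60106179 0.21717174 0.        ]
disc edge side [0.59187033 0.21378152 0.        ]
disc edge side [0.58295784 0.20977162 0.        ]
```

Call:
servo_tool(targets=[[3, -2.4, 0, 0], [8, -6.3, 0, 1], [13, -10.2, 0, 2], [18, -14.2, 0, 4], [23, -18.1, 0, 6], [28, -22, 0, 8], [33, -26, 0, 10], [37, -29, 0, 10]])

```text
time: 1.1
tool_pos: [0.4421, -0.0947, 0.2192]
ee_rot: [3.142, 0.0, 0.223]
wrist_force: [0.9, -0.2, -0.4]
width: 0.094
finger_force: 0.0
```

Call:
servo_tool(targets=[[3, -3.4, 0, 0], [7, -7.8, 1, 0], [11, -12.3, 2.5, 0], [15, -16.8, 4, 0], [18.5, -20.7, 6, 0], [21, -23.6, 7.5, 0], [21.7, -24.3, 8, 0], [21.7, -24.3, 8, 0]])

```text
time: 2.1
tool_pos: [0.5994, 0.1877, 0.1386]
ee_rot: [3.141, 0.002, 0.223]
wrist_force: [-0.6, 0.0, 0.6]
width: 0.094
finger_force: 0.0
```

```bash
cat > w.py <<'E'
import sys
from h import *
n=sys.argv[1]
o=get_obs(); m=camera_model("wrist"); I=snapshot("wrist"); print(o["time"],o["tool_pos"],o["ee_rot"])
np.savez(f"{n}.npz",**{k:m[k] for k in("camera_matrix","k1","camera_from_world")})
cv2.imwrite(f"pics/{n}raw.png",I)
cv2.imwrite(f"pics/{n}.png",cv2.resize(I,(800,600),interpolation=cv2.INTER_CUBIC))
E
python3 w.py w1
```

```text
2.1 [0.59939262 0.1877421  0.13855694] [3.14092645e+00 2.10068206e-03 2.22713499e-01]
```

View pics/w1.png

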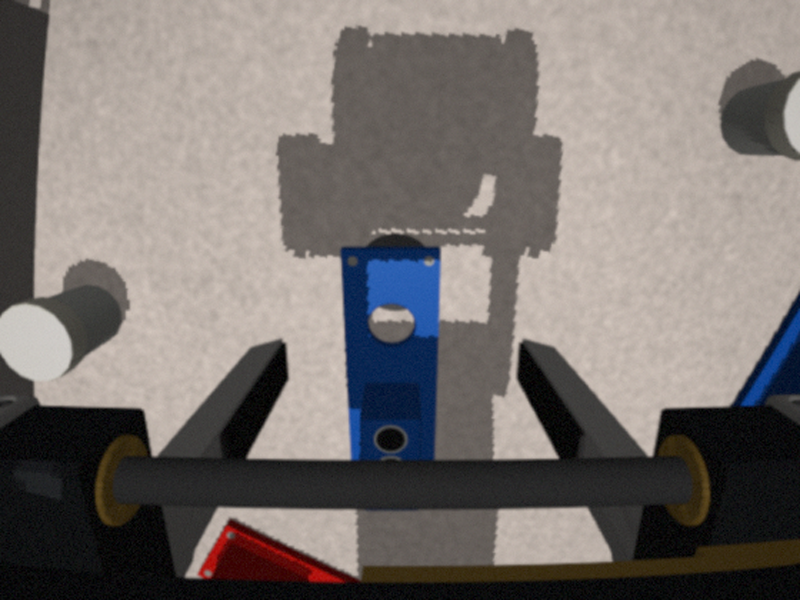

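```bash
python3 - <<'E'
from h import *
m=np.load("w1.npz"); I=cv2.imread("pics/w1raw.png")
g=cv2.resize(I[150:245,225:325],None,fx=6,fy=6,interpolation=cv2.INTER_CUBIC); cv2.imwrite("pics/w1c.png",g)
hsv=cv2.cvtColor(I,cv2.COLOR_BGR2HSV)
q=lambda x,y,z:onz(m,x*.7,y*.7,z)
fl,fr=q(342,248,.0228),q(440,247,.0228); bl,br=q(351,460,.01),q(437,460,.01)
print("front",fl,fr,np.linalg.norm(fl-fr))
h=q(391,323,.0165); print("hole",h)
print("edge far",q(396,233,0),q(366,246,0),q(426,246,0)); print("edge near",q(391,307,0))
E
```

```text
front [0.62162111 0.22848437 0.0228    ] [0.63515758 0.17147361 0.0228    ] 0.05859575953606002
hole [0.5799649  0.18939818 0.0165    ]
edge far [0.63449444 0.1985215  0.        ] [0.62201478 0.21557539 0.        ] [0.63058038 0.17780021 0.        ]
edge near [0.58550439 0.19097654 0.        ]
```

View pics/w1c.png

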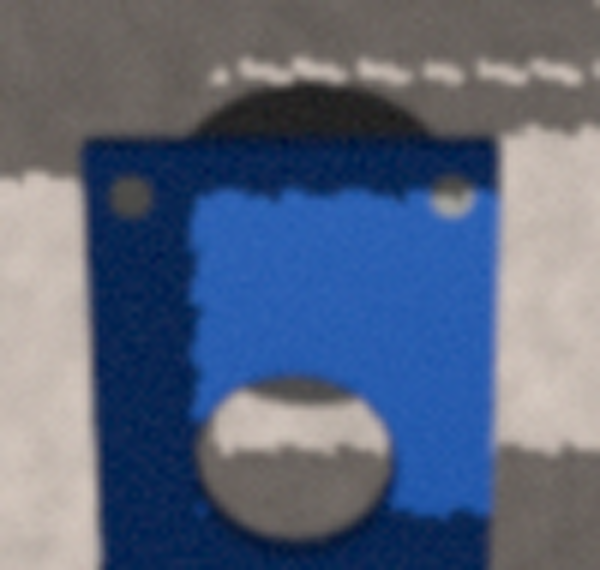

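```bash
python3 - <<'E'
from h import *
from scipy.optimize import least_squares
m=np.load("w1.npz")
q=lambda x,y,z:onz(m,225+x/6,150+y/6,z)
P=np.array([q(x,y,0)[:2] for x,y in [(193,135),(215,115),(250,95),(312,85),(370,95),(410,117),(432,137),(300,403),(250,388),(350,388)]])
r=least_squares(lambda c:np.hypot(*(P-c).T)-.026,[.61,.19]); print("pin",r.x,r.fun.round(4))
r1=least_squares(lambda c:np.hypot(*(P[:7]-c).T)-.026,[.61,.19]); print("pin far only",r1.x)
fl,fr=q(85,140,.0228),q(497,140,.0228); d=fl-fr; print("yaw from front edge",np.degrees(np.arctan2(-d[0],d[1])))
l,r_=q(197,455,.0187),q(392,455,.0187); print("hole w",np.linalg.norm(l-r_))
t,b=q(294,376,.0187),q(294,541,.0187); print("hole l",np.linalg.norm(t-b)); h=(l+r_)/2; h[:2]=(t+b)[:2]/2; print("hole",h)
fc=(fl+fr)/2; 
for yaw in (12.5,13.2):
  a=np.radians(yaw); ex=np.array([np.cos(a),np.sin(a)]); ey=np.array([-ex[1],ex[0]])
  print(yaw,"front-hole",(fc-h)[:2]@ex,(fc-h)[:2]@ey,"pin-hole",(r.x-h[:2])@ex,(r.x-h[:2])@ey,"grip",h[:2]-.075*ex)
E
```

```text
pin [0.60879273 0.19310802] [-0.0008 -0.0006 -0.0005 -0.0007 -0.0006 -0.0006 -0.0006 -0.0005 -0.0011
 -0.0022]
pin far only [0.60810108 0.1928787 ]
yaw from front edge 12.766137750931508
hole w 0.029357471589478386
hole l 0.02617226325806062
hole [0.58030298 0.1891486  0.0187    ]
12.5 front-hole 0.0492182222821589 0.00032932130040623704 pin-hole 0.02867140089129073 -0.0023007484178019177 grip [0.50708078 0.17291563]
13.2 front-hole 0.049218572428120166 -0.0002720023396847472 pin-hole 0.028641152889564918 -0.002650855240802887 grip [0.50728456 0.17202229]
```

Call:
servo_tool(targets=[[-4, -0.3, 1, 0], [-8, -0.5, 3, 0], [-9.5, -0.6, 5.5, 0], [-9.5, -0.6, 8, 0], [-9.5, -0.6, 10, 0], [-9.5, -0.6, 10.4, 0], [-9.5, -0.6, 10.4, 0]])

```text
time: 3.02
tool_pos: [0.5064, 0.1722, 0.0366]
ee_rot: [3.141, -0.002, 0.221]
wrist_force: [-0.3, 0.2, 0.6]
width: 0.0942
finger_force: 0.0
```

Call:
servo_tool(targets=[[0, 0, 0, 0], [0, 0, 0, 0], [0, 0, 0, 0], [0, 0, 0, 0], [0, 0, 0, 0], [0, 0, 0, 0]], claw=255)

```text
time: 3.78
tool_pos: [0.5058, 0.173, 0.0354]
ee_rot: [-3.142, 0.0, 0.222]
wrist_force: [0.8, 0.9, 1.6]
width: 0.0375
finger_force: 2.5
```

```bash
python3 w.py w2; python3 - <<'E'
from h import *
m=np.load("w2.npz"); I=cv2.imread("pics/w2raw.png"); cv2.imwrite("pics/w2c.png",cv2.resize(I[60:330,150:400],None,fx=2.2,fy=2.2,interpolation=cv2.INTER_CUBIC))
E
```

```text
3.775 [0.50578991 0.17301743 0.03539741] [-3.14152423e+00  1.30309055e-04  2.22340879e-01]
```

View pics/w2c.png

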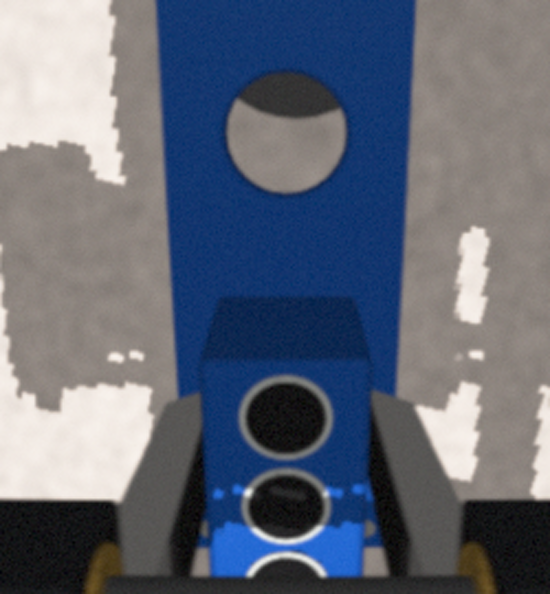

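```bash
python3 - <<'E'
from h import *
from scipy.optimize import least_squares
m=np.load("w2.npz"); q=lambda x,y,z:onz(m,150+x/2.2,60+y/2.2,z)
h=q(286,132,.0185)[:2]
P=np.array([q(x,y,0)[:2] for x,y in [(238,97),(260,110),(280,116),(295,117),(315,115),(341,105)]])
r=least_squares(lambda c:np.hypot(*(P-c).T)-.026,[.61,.19]); a=.2223; ex=np.array([np.cos(a),np.sin(a)]);ey=np.array([-ex[1],ex[0]])
print(h,r.x,r.fun.round(4),(r.x-h)@ex,(r.x-h)@ey, "hole w",np.linalg.norm(q(226,132,.0185)-q(347,132,.0185)))
E
```

```text
[0.57980313 0.18959718] [0.60949028 0.19373959] [-0.0001  0.      0.0001  0.      0.     -0.0001] 0.029869929293105685 -0.002504754201075117 hole w 0.029321177025495564
```

Call:
servo_tool(targets=[[0, 0, 0, 0], [0, 0, 0, 0], [0, 0, 0, 0]])

```text
time: 4.2
tool_pos: [0.5057, 0.1732, 0.0354]
ee_rot: [-3.141, 0.0, 0.222]
wrist_force: [-0.4, 2.0, -0.3]
width: 0.0357
finger_force: 30.0
```

Call:
servo_tool(targets=[[0.4, 0.05, 0, 0], [0.9, 0.1, 0, 0], [1.4, 0.15, 0, 0], [1.9, 0.2, 0, 0], [2.4, 0.25, 0, 0], [2.8, 0.25, 0, 0], [2.9, 0.25, 0, 0], [2.9, 0.25, 0, 0]])

```text
time: 5.2
tool_pos: [0.5348, 0.1767, 0.0349]
ee_rot: [3.141, -0.0, 0.222]
wrist_force: [-1.9, -0.3, -2.7]
width: 0.0357
finger_force: 30.0
```

```bash
python3 w.py w3; python3 - <<'E'
from h import *
I=cv2.imread("pics/w3raw.png"); cv2.imwrite("pics/w3c.png",cv2.resize(I[60:330,150:400],None,fx=2.2,fy=2.2,interpolation=cv2.INTER_CUBIC))
E
```

```text
5.2 [0.53484309 0.17672212 0.03493832] [ 3.14113309e+00 -1.59230480e-05  2.22238104e-01]
```

View pics/w3c.png

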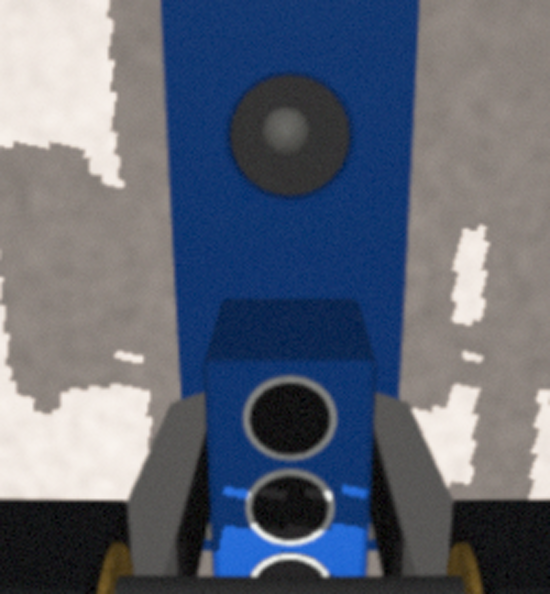

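The pin, at (286,129), now sits inside the hole, centred at (290,134). The grip still holds the rack tilted, so I'll release it and let it drop.

Call:
servo_tool(targets=[[0, 0, 0, 0], [0, 0, 0, 0], [0, 0, 0, 0], [0, 0, 0, 0], [0, 0, 0, 0], [0, 0, 0, 0]], claw=0)

```text
time: 6.0
tool_pos: [0.5347, 0.1769, 0.0355]
ee_rot: [3.142, -0.0, 0.222]
wrist_force: [0.2, 0.1, 0.2]
width: 0.0918
finger_force: 0.0
```

Call:
servo_tool(targets=[[0, 0, -1, 0], [0, 0, -4, 0], [0, 0, -8, 0], [0, 0, -12, 0], [0, 0, -16, 0], [-3, 0, -18, 0], [-6, 0, -18, 0], [-6, 0, -18, 0]])

```text
time: 7.0
tool_pos: [0.4754, 0.1636, 0.2171]
ee_rot: [3.142, -0.003, 0.222]
wrist_force: [0.8, 0.1, 0.4]
width: 0.0941
finger_force: 0.0
```

```bash
python3 w.py w4; python3 - <<'E'
from h import *
I=cv2.imread("pics/w4raw.png"); s=snapshot("side"); t=snapshot("top"); print(get_obs()["wrist_force"])
out=np.zeros((600,800,3),np.uint8)
out[:280,:450]=cv2.resize(s[240:333,150:300],(450,280),interpolation=cv2.INTER_CUBIC)
out[290:590,:400]=cv2.resize(I,(400,300)); out[:300,460:800]=cv2.resize(t[90:240,150:320],(340,300),interpolation=cv2.INTER_CUBIC)
out[310:590,410:790]=cv2.resize(s[140:280,150:340],(380,280))
cv2.imwrite("pics/f.png",out)
E
```

```text
7.0 [0.47542722 0.1636239  0.21710298] [ 3.14153676e+00 -2.75339216e-03  2.22489240e-01]
[-0.17478794  0.70248719 -0.04883406]
```

View pics/f.png

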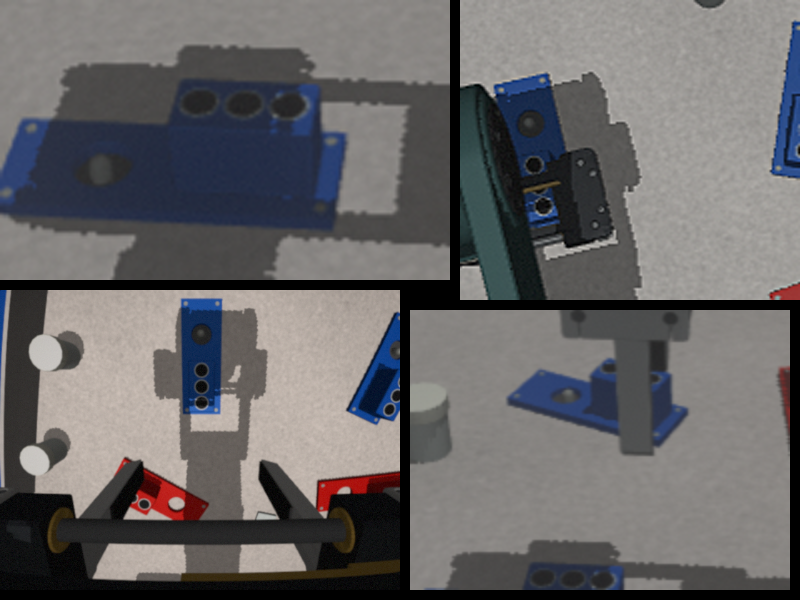

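The side view shows the rack flat on the deck, with its pin standing proud in the hole at about (100,168) in the composite. The other rack hasn't moved, and the gripper is clear.

```bash
python3 -c "
from bench import *
print(close_job())"
```

```text
the job is handed in; nothing more can be done
None
```

The unseated rack now lies flat over its pin and has been let go, the other rack was left where it was, and the job is handed in after about 7 s of robot time.

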